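# Fit a frame corner in the welding jig and start the weld cycle

### The arm

A 7-joint arm with a two-finger parallel gripper is mounted at the origin on the work surface. World frame = base frame: x ahead of the robot, y to its left, z up, the work surface at z = 0. Lengths are in m, angles in rad, forces in N, time in s.
With the tool pointing down it reaches from about 0.4 to 0.85 m from the base axis. Payload 10.4 kg.
Tool frame: the origin (TCP) lies between the finger pads; the fingertips stand 19 mm ahead of it and the grasp point (between the pads) is the TCP (manip.tips_ahead is the distance from the TCP to the fingertips, in m); z points along the fingers, y is the line along which they close (so a half turn about z gives the same grasp; the last joint's range is limited). The gripper opens to 85 mm and grips with 20 to 120 N. Pads are 22 mm wide; open, the fingers measure 114 mm over their backs; the gripper's body (76 mm by 85 mm) begins 54 mm behind the grasp point. The pads swing forward as they close: fully open they stand 13 mm farther back than shut.
Start: joints at [-1.248, 0.332, -0.065, 1.46, 0.022, 1.35, -0.088], TCP at [0.212, 0.588, 0.25] pointing down, gripper open.
Joint ranges: [-2.6, 2.6], [-0.5, 2.12], [-1.47, 1.34], [0.16, 2.42], [-1.27, 4.41], [0.06, 2.06], [-2.6, 2.6]. Speed limits (rad/s): [2.22, 2.22, 2.79, 2.79, 3.14, 3.14, 3.14].

### API

Orientations are given as a unit quaternion [x, y, z, w].
In Python, from workcell import manip, viewer gives the robot as it stands.
- The arm moves only by the tool arm_command, never from a script. Its argument "series" is text: rows parted by semicolons, each of 5 numbers parted by spaces: the closure, from 0 (fully open) to 1 (shut), then the shift along the tool's x, y, z normalised to -1 to 1, where 1 is 0.4 m, then the turn about the tool's z normalised to -1 to 1, where 1 is 180 degrees. In form: jaw tx ty tz spin; .... A call has exactly 10 rows; each row shifts and turns the commanded pose from where the row before left it, along the tool's axes as they then stand; what a row does not reach is not made up. A row lasts 1/8 s, in which the tool goes at most 62.5 mm and 10.7 degrees, less where a joint would pass 70% of its speed; a pose out of reach is approached as far as the arm can. A call with a number of a shift or a turn outside -1 to 1 is refused whole. A call with a gripper value outside its range is refused whole. The fingers move at their own pace and stop on an object; "newtons" is the grip in N (left out, the last holds). Time passes only in rows, so rows that do not move let the fingers close, or fill a call up. It gives the time, the measured TCP pose, the force, the opening and the grip force at its end, in the units of the state.
- manip.get_obs(): the state, without advancing time (a new reading comes with each control period).
- viewer.camera(name): name is "scene" or "top" or "wrist"; returns a dict with "pixels" (480x640x3 uint8, red, green, blue), "intrinsics" (3x3 intrinsics, pixels), "D" ([k1, k2, p1, p2, k3] as OpenCV has them; the pictures are not rectified), "extrinsics" (4x4, takes a point from world to camera coordinates). Camera axes: x right, y up, looking along -z (the intrinsics and any distortion apply to the point x, -y, -z); pixel columns grow to the right and rows downward; lengths in m; the calibration is good to about 2 mm. A picture is of the moment at which its call begins. There is no depth.
- manip.hand_in(): hands the job in; it is judged then, once.
The state is a dict: "clock": time; "joint_pos": joint angles; "joint_velocities": joint speeds; "tau": joint torques, N m; "position": TCP position; "ee_rot": TCP orientation; "ft_force": force on the tool from outside, world axes, zero at the start; "torque": the same for the moment, N m; "grip_width": opening from 0.0 (shut) to 1.0 (fully open); "grasp_force": force on a finger pad.
Only numpy, scipy, OpenCV 4.12 (cv2) and the standard library are available. Lean on these libraries where they do the work, as an engineer would, in place of code of your own. Each camera call takes 0.05 s, during which the arm holds its last target. There are 200 camera calls.

### The job

Lay the long loose stainless square tube flat on the jig plate so that its side is snug against the two brass stops and its end is butted tight against the side of the tube already clamped there, and let go of it. Then, on the grey push-button box, press the blue button (clamp), hold the white one (gas purge) down for two full seconds and press the green one (start), in that order, each pushed fully home and let right out before the next. Press no button before the tube is in place, keep off the red emergency stop, and leave everything else on the bench where it lies.

Things in the scene. Friction and masses are not known exactly. Their poses are not given: they have to be found in the camera images.
- tube: the loose stainless square tube, 160 mm long, 40 x 40 mm, hollow with 3 mm walls, about 0.4 kg. It starts lying on the bench on the left (+y). Origin: centre of its underside; x along its length, z up. Both ends are alike
- tube_center (a point): the middle of the loose tube, 20 mm above its underside; axes as the tube
- jig: the fixed jig: grey steel plate, 12 mm thick. Origin on the bench under the plate; x roughly away from the robot, y to the left, z up. In its frame (mm) the plate fills x -140 to 90, y -150 to 120; the clamped tube, 40 x 40, on the plate, fills x -150 to 30, y -130 to -90; the loose tube when home fills x -10 to 30, y -90 to 70, butting on the clamped tube's face y = -90
- stops (a point): midway between the two brass stops, on the line of their faces towards the robot (jig x 30) and at their top, 15 mm above the plate; jig axes. The stops are 20 x 20 mm blocks centred 50 mm to either side of this point along y, behind the face; the loose tube's far side bears on the faces
- toggle (a point): top of the red-handled toggle clamp that holds the clamped tube, 82 mm above the bench, an obstacle: jig x -128 to -82, y -115 to 15
- pusher (a point): rubber foot of the push-clamp cylinder, rod drawn back, 52 mm short of the seated tube. Obstacle up to 68 mm above the bench: jig x -133 to -62, y 20 to 70
- torch (a point): mouth of the parked welding torch, 82 mm above the bench; torch and post reach from here to 160 mm above the bench, within jig x 40 to 135, y -150 to -95. Obstacle
- seat (a point): where the middle of the loose tube must be when it is home in the jig: jig x 10, y -10, 32 mm above the bench (20 above the plate). Axes as the jig: the tube must lie along y
- station: the fixed push-button box lying on its back on the right (-y): grey, 260 x 90 x 72 mm, long along its x, origin at the centre of its underside, z up. Four buttons in a row along its middle, at x -87, -29, 29 and 87 mm; the red emergency stop is at x 87, the other three stand in any order
- blue (a joint): blue push button, a round cap 36 mm across in a 52 mm steel collar on top of the grey box (clamp). Value in m: 0 out, 0.006 fully home; a spring returns it. It starts to move at 1.5 N and is fully home at 5 N. Pressed straight down. Nothing else in the scene moves when it is pressed
- blue_top (a point): centre of the top of the blue cap, 94 mm above the bench when the button is out; moves down with the cap
- white (a joint): white push button, a round cap 36 mm across in a 52 mm steel collar on top of the grey box (gas purge, works only while held). Value in m: 0 out, 0.006 fully home; a spring returns it. It starts to move at 1.5 N and is fully home at 5 N. Pressed straight down. Nothing else in the scene moves when it is pressed
- white_top (a point): centre of the top of the white cap, 94 mm above the bench when the button is out; moves down with the cap
- green (a joint): green push button, a round cap 36 mm across in a 52 mm steel collar on top of the grey box (start). Value in m: 0 out, 0.006 fully home; a spring returns it. It starts to move at 1.5 N and is fully home at 5 N. Pressed straight down. Nothing else in the scene moves when it is pressed
- green_top (a point): centre of the top of the green cap, 94 mm above the bench when the button is out; moves down with the cap
- estop (a joint): red mushroom emergency stop, 40 mm across on a yellow 56 mm disc. 0 out, 0.006 m in. Not to be pressed
- estop_top (a point): centre of the top of the red mushroom, 111 mm above the bench
- offcut: a short 90 mm off-cut of the same 40 mm square tube, lying at the far right; not the one wanted. Bystander
- magnet: an orange magnetic welding square, 100 mm triangle 18 mm thick, lying flat. Bystander
- hammer: a 260 mm hammer with wooden handle. Bystander
- wirebrush: a 250 mm wooden wire brush, 28 mm high. Bystander
- spray: a silver can, 66 mm across, 190 mm tall, standing. Bystander
- tape: a yellow tape measure, 70 x 40 x 65 mm. Bystander
Mind the look-alikes: they are no part of the job. Leave any black look-alike of the tube alone.

How it is judged:
On the way, in this order (a step that is already met when the one before it is completed fails the run):
1. the loose tube lies home in the jig, against the stops and the clamped tube, and is let go (x of tube_center in the frame of seat between -0.003 and 0.003 m and y of tube_center in the frame of seat between -0.003 and 0.003 m and z of tube_center in the frame of seat between -0.003 and 0.003 m and angle between the x axis of tube and the y axis of seat, either way round below 0.035 rad and contact force between the fingers and tube below 0.2 N), for 0.3 s.
2. blue is pressed home, the others out (value of joint blue above 0.004 m and value of joint each of white, green below 0.0015 m), for 0.05 s.
3. white is held home for 1.6 s, the others out (value of joint white above 0.004 m and value of joint each of blue, green below 0.0015 m), for 1.6 s.
4. green is pressed home, the others out (value of joint green above 0.004 m and value of joint each of blue, white below 0.0015 m), for 0.05 s.
At the end, for the whole second after the job is handed in: The tube rests, let go, in the jig: its middle within 3 mm of the seat in x, y and z, its length within 2 degrees of the jig's y; blue, white, green and red buttons are all out (less than 1.5 mm in) (all of step 1 and value of joint each of blue, white, green, estop below 0.0015 m and linear speed of tube below 0.01 m/s); the robot touches nothing.
It fails at once if a button is pressed while the tube is not in its place (value of joint any of blue, white, green above 0.003 m and distance between tube_center and seat above 0.02 m).
It fails at once if two buttons are pressed at once (value of joint each of blue, white above 0.003 m or value of joint each of white, green above 0.003 m or value of joint each of blue, green above 0.003 m).
It fails at once if the emergency stop is pressed (value of joint estop above 0.002 m).
It fails at once if another loose thing on the bench is moved more than 20 mm (distance of any of offcut, magnet, hammer, wirebrush, spray, tape from where it was at the start of the episode above 0.02 m).
It also fails if it takes over 58 s, if anything falls off the work surface, if the arm or the gripper's body presses on something with over 40 N, if the wrist force passes 120 N, or if a joint passes its speed limit or range.

## Working session

There is one attempt and no reset: what is moved stays moved. The work goes in short steps, Python scripts to look and compute and a tool call to move; the robot and the scene stay as the last step left them, time stands still between calls to the robot, and variables do not carry over. Pictures are saved under pics/ and viewed, at most 10 in all, crops included, and the job is handed in when it is done.

Besides the shell and the picture viewer there is one more tool, called after "Call:" in YAML: its name, and indented under it one key for each argument. arm_command: Moves the arm, as the interface text tells. Scaled input: -1 to 1 covers 0.4 m each way for a shift and 180 degrees each way for a turn. Its arguments: {"type":"object","properties":{"series":{"type":"string"},"newtons":{"type":"number"}},"required":["series"]}

```bash
mkdir -p pics; cat > h.py <<'E'
import numpy as np, cv2
from workcell import manip, viewer
from scipy.spatial.transform import Rotation as R
F=np.diag([1,-1,-1.])
def ray(c,px):
    K=np.array(c["intrinsics"]);D=np.array(c["D"]);E=np.array(c["extrinsics"])
    u=cv2.undistortPoints(np.array(px,float).reshape(-1,1,2),K,D).reshape(-1,2)
    d=np.c_[u,np.ones(len(u))]@F@E[:3,:3]
    return -E[:3,:3].T@E[:3,3],d
def onz(c,px,z):
    o,d=ray(c,px); return o+d*((z-o[2])/d[:,2])[:,None]
def proj(c,P):
    E=np.array(c["extrinsics"]);p=(np.atleast_2d(P)@E[:3,:3].T+E[:3,3])@F
    return cv2.projectPoints(p,np.zeros(3),np.zeros(3),np.array(c["intrinsics"]),np.array(c["D"]))[0].reshape(-1,2)
def shot(n,f=None):
    c=viewer.camera(n)
    if f: cv2.imwrite("pics/"+f,c["pixels"][:,:,::-1])
    return c
E
python3 - <<'E'
from h import *
import pickle
for n in("scene","top","wrist"):
    c=shot(n,n+"0.png");pickle.dump(c,open(n+"0.pkl","wb"));print(n,-np.array(c["extrinsics"])[:3,:3].T@np.array(c["extrinsics"])[:3,3])
o=manip.get_obs();print(o)
print(R.from_quat(o["ee_rot"]).as_matrix().round(3))
E
```

```text
scene [ 1.10249177 -0.67263514  0.73480176]
top [ 0.38815928 -0.00427662  1.43777719]
wrist [0.13394002 0.61660147 0.37358424]
{'clock': 0.15, 'joint_pos': array([-1.24757305,  0.33270871, -0.06471076,  1.46074793,  0.02157577,
        1.34991614, -0.08849522]), 'joint_velocities': array([-0.0016505 , -0.0025472 ,  0.00053781, -0.00516223,  0.00021727,
        0.00170407,  0.0003065 ]), 'tau': array([ 1.41159620e-03, -6.25830317e+01,  4.98271489e-02, -3.91854823e+01,
        1.62784610e-02,  7.48076651e-03, -3.58977650e-05]), 'position': array([0.21175193, 0.58774858, 0.24971017]), 'ee_rot': array([ 1.72038193e-01,  9.85090130e-01, -5.36666723e-04, -8.31734411e-05]), 'ft_force': array([ 0.46698735, -0.93073863, -1.02984628]), 'torque': array([-0.02219883,  0.01482662,  0.02437496]), 'grasp_force': 0.0, 'grip_width': 0.9977554098082437}
[[-0.941  0.339 -0.   ]
 [ 0.339  0.941 -0.001]
 [-0.    -0.001 -1.   ]]
```

View pics/top0.png

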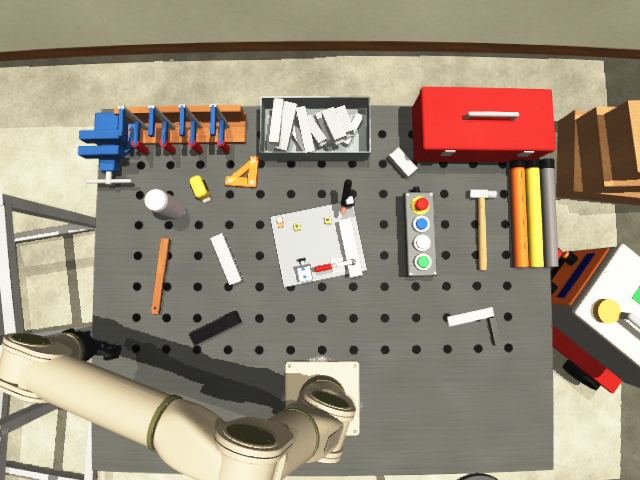

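View pics/scene0.png

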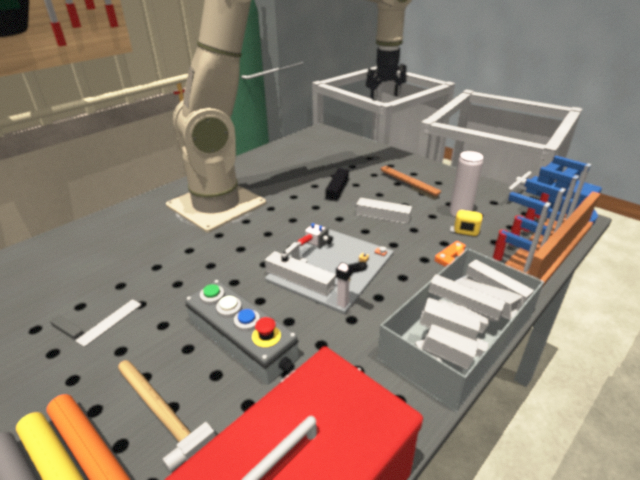

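In the top view the loose tube is at (226,259). Things it could be mistaken for:
- the black look-alike at (215,328)
- the off-cut at (402,162)
- the tubes in the bin at (315,125)
- the steel square at (472,316)
- the clamped tube at (350,246)

I choose the silver 160 mm one on the left, at (226,259). In both views the buttons run green, white, blue, red going away from the robot.

```bash
python3 - <<'E'
from h import *
import pickle
c=pickle.load(open("top0.pkl","rb"));im=c["pixels"]
bgr=im[:,:,::-1].copy();hsv=cv2.cvtColor(bgr,cv2.COLOR_BGR2HSV)
def blobs(m,box,amin):
    x0,y0,x1,y1=box;mm=np.zeros_like(m);mm[y0:y1,x0:x1]=m[y0:y1,x0:x1]
    n,l,s,ce=cv2.connectedComponentsWithStats(mm)
    return [(l==i,s[i],ce[i]) for i in range(1,n) if s[i][4]>=amin]
m=((hsv[...,2]>150)&(hsv[...,1]<60)).astype(np.uint8)
for b,s,ce in blobs(m,(200,225,255,295),100):
    r=cv2.minAreaRect(np.argwhere(b)[:,::-1].astype(np.float32));P=onz(c,cv2.boxPoints(r),.04)
    print("tube",s,ce,r,"\n",P.round(4),P.mean(0),np.linalg.norm(np.diff(P,axis=0),axis=1))
H,S,V=hsv[...,0],hsv[...,1],hsv[...,2]
for n,mk,z in(("red",(((H<8)|(H>172))&(S>150)),.111),("blue",(H>95)&(H<125)&(S>120),.094),("green",(H>50)&(H<90)&(S>100),.094),("white",(V>215)&(S<30),.094)):
    for b,s,ce in blobs(mk.astype(np.uint8),(405,190,440,275),20): print(n,s,ce,onz(c,[ce],z)[0].round(4))
for b,s,ce in blobs(((H>18)&(H<32)&(S>90)).astype(np.uint8),(265,200,365,290),3): print("brass",s,ce,onz(c,[ce],.027)[0].round(4))
cr=bgr[190:310,195:375];cv2.imwrite("pics/crop.png",cv2.resize(cr,None,fx=4.4,fy=4.4,interpolation=cv2.INTER_CUBIC))
E
```

```text
tube [210 233  32  52 709] [225.44992948 258.67983075] ((225.87277221679688, 258.5946960449219), (51.76923751831055, 14.692309379577637), 67.38013458251953) 
 [[0.5025 0.3543 0.04  ]
 [0.5203 0.3115 0.04  ]
 [0.3706 0.2465 0.04  ]
 [0.3529 0.2889 0.04  ]] [0.43657036 0.30029039 0.04      ] [0.04635544 0.16322504 0.04590514]
red [416 198  13  12 121] [421.45454545 203.65289256] [ 0.5982 -0.3001  0.111 ]
blue [416 218  11  11  95] [421.16842105 223.44210526] [ 0.5403 -0.3017  0.094 ]
green [418 256  11  12 101] [422.93069307 261.53465347] [ 0.425  -0.3049  0.094 ]
white [413 215  17  17 103] [421.04854369 223.32038835] [ 0.5407 -0.3014  0.094 ]
white [414 234  17  17 215] [422.13953488 242.17209302] [ 0.4835 -0.3036  0.094 ]
white [415 253  17  17 103] [422.75728155 261.17475728] [ 0.4261 -0.3044  0.094 ]
brass [324 217   7   7  32] [327.25  220.625] [ 0.557  -0.0178  0.027 ]
brass [294 223   7   8  34] [296.76470588 226.73529412] [0.5376 0.0788 0.027 ]
```

View pics/crop.png

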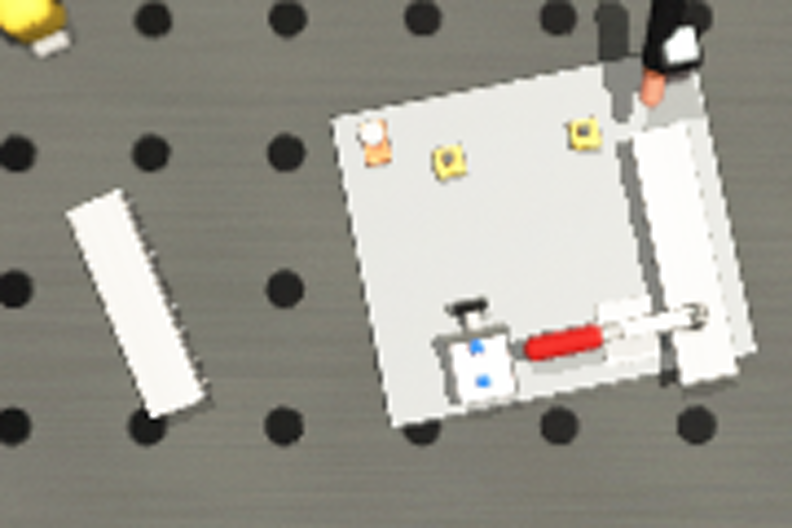

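The crop shows the plain silver tube at crop (137,303), with the brass stops at (450,161) and (585,133) and the pusher and toggle on the near side of the plate. The tube measures 163 x 46 mm, which fits with a little of its side showing. The button spacing of 58 mm fits too. I'll start moving and work out the jig frame at the same time.

Call:
arm_command:
  series: "0 0 0 0 -0.05; 0 0 0 0 -0.05; 0 0 0 0 -0.05; 0 0 0 0 -0.05; 0 0 0 0 -0.041; 0 -0.036 -0.14 0 0; 0 -0.036 -0.14 0 0; 0 -0.036 -0.14 0 0; 0 -0.036 -0.14 0 0; 0 -0.036 -0.14 0 0"
  newtons: 40

```text
clock: 1.4
position: [0.3907, 0.3584, 0.2503]
ee_rot: [-0.204, 0.979, 0.0, 0.0]
ft_force: [0.9, 0.5, -0.1]
grip_width: 0.998
grasp_force: 0.0
```

```bash
cat >> h.py <<'E'
def go(xyz,yaw=None):
    "remaining turn (first), then shift, in tool axes and command units; yaw = heading of tool y, degrees"
    o=manip.get_obs();M=R.from_quat(o["ee_rot"]).as_matrix();y0=np.degrees(np.arctan2(M[1,1],M[0,1]))
    y=y0 if yaw is None else yaw
    t=-((y-y0+90)%180-90)/180; a=np.radians(y0-t*180)
    Y=np.array([np.cos(a),np.sin(a),0]);X=np.array([-Y[1],Y[0],0]);d=np.array(xyz)-o["position"]
    print("t",o["clock"].__round__(2),"pos",o["position"].round(4),"yaw",y0.round(2),"tilt",M[:,2].round(3),"ft",o["ft_force"].round(1),"w",round(o["grip_width"],3),"gf",round(o["grasp_force"],1))
    print(" turn",round(t,4),"shift",(np.array([d@X,d@Y,-d[2]])/.4).round(4))
E
python3 - <<'E'
from h import *
import pickle
c=pickle.load(open("top0.pkl","rb"))
px=np.array([[332,118],[392,425],[755,352],[697,75]])/4.4+[195,190]-.4
W=onz(c,px,.012)[:,:2];J=np.array([[.09,.12],[-.14,.12],[-.14,-.15],[.09,-.15]])
print(W.round(4))
sel=[0,1,2]
B=onz(c,[[327.25,220.6],[296.8,226.7]],.027)[:,:2]
def kab(A,Bw):
    a=A-A.mean(0);b=Bw-Bw.mean(0);H=a.T@b;th=np.arctan2(H[0,1]-H[1,0],H[0,0]+H[1,1])
    r=np.array([[np.cos(th),-np.sin(th)],[np.sin(th),np.cos(th)]]);return th,r,Bw.mean(0)-r@A.mean(0)
for s in(sel,[0,1,2,3]):
    th,r,t=kab(J[s],W[s]);print(np.degrees(th),t,"res",((J[s]@r.T+t)-W[s]).round(4).tolist())
    print("seat",r@[.01,-.01]+t,"stops in jig",((B-t)@r).round(4).tolist())
go([.4366,.3003,.12],113.6)
E
```

```text
[[ 0.5726  0.1657]
 [ 0.3498  0.1205]
 [ 0.4021 -0.1414]
 [ 0.604  -0.1008]]
11.375064732310118 [0.50950793 0.0313211 ] res [[0.0014, 0.001], [-0.0012, 0.0009], [-0.0003, -0.0019]]
seat [0.52128381 0.02348984] stops in jig [[0.037, -0.0575], [0.037, 0.0409]]
9.988612840809658 [0.50414193 0.03008883] res [[-0.0007, -0.0018], [-0.0043, 0.0035], [-0.0098, -0.0005], [0.0148, -0.0012]]
seat [0.51572487 0.02197493] stops in jig [[0.0438, -0.0563], [0.0415, 0.042]]
t 1.4 pos [0.3907 0.3584 0.2503] yaw 113.57 tilt [ 0.  0. -1.] ft [ 0.9  0.5 -0.1] w 0.998 gf 0.0
 turn -0.0002 shift [-0.0471 -0.1791  0.3257]
```

Call:
arm_command:
  series: "0 -0.016 -0.06 0 0; 0 -0.016 -0.06 0 0; 0 -0.015 -0.059 0.05 0; 0 0 0 0.06 0; 0 0 0 0.06 0; 0 0 0 0.06 0; 0 0 0 0 0; 0 0 0 0 0; 0 0 0 0 0; 0 0 0 0 0"

```text
clock: 2.65
position: [0.4359, 0.3023, 0.1591]
ee_rot: [-0.204, 0.979, 0.0, 0.001]
ft_force: [1.0, 0.3, 0.0]
grip_width: 1.001
grasp_force: 0.0
```

```bash
python3 - <<'E'
from h import *
c=shot("wrist","w1.png");print(proj(c,[[.4366,.3003,.04],[.5194,.022,.032]]))
go([.4366,.3003,.028],113.6)
E
```

```text
[[ 312.41897782  238.04211473]
 [-110.14146936  185.56378076]]
t 2.7 pos [0.4359 0.3022 0.1589] yaw 113.57 tilt [ 0.001  0.001 -1.   ] ft [-0.3  0.2 -0.3] w 0.999 gf 0.0
 turn -0.0002 shift [ 2.000e-04 -5.200e-03  3.272e-01]
```

View pics/w1.png

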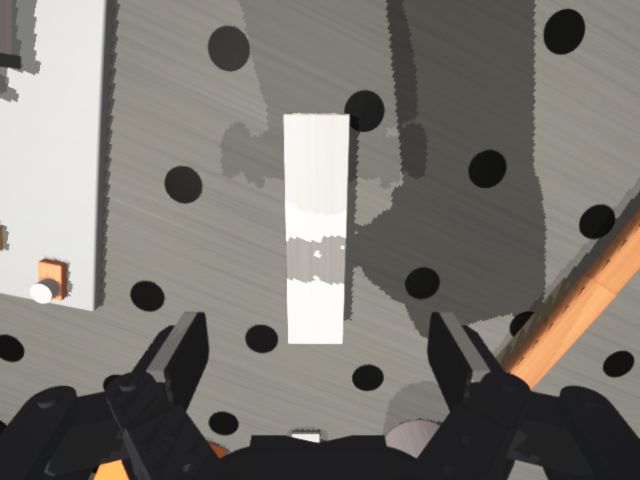

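The wrist view shows the tube with corners about (284,115), (350,115), (343,343) and (289,343), between the open jaws, with the jig plate at the left edge.

```bash
python3 - <<'E'
from h import *
c=shot("wrist")
P=onz(c,[[284.5,115],[350,115],[343.5,343],[289,343]],.04);print(P.round(4),P.mean(0),np.linalg.norm(np.diff(P,axis=0),axis=1))
d=P[:2].mean(0)-P[2:].mean(0);print(np.degrees(np.arctan2(d[1],d[0])))
go([*P.mean(0)[:2],.028],113.6)
E
```

```text
[[0.3716 0.254  0.04  ]
 [0.3559 0.2901 0.04  ]
 [0.5017 0.353  0.04  ]
 [0.5176 0.3165 0.04  ]] [0.436691   0.30339172 0.04      ] [0.03928983 0.15884685 0.03980142]
-156.75341210840034
t 2.75 pos [0.4358 0.3022 0.1587] yaw 113.57 tilt [ 0.  0. -1.] ft [ 0.2  0.3 -0.8] w 0.999 gf 0.0
 turn -0.0002 shift [-0.0033  0.0019  0.3268]
```

Call:
arm_command:
  series: "0 -0.003 0.002 0.08 0; 0 0 0 0.08 0; 0 0 0 0.08 0; 0 0 0 0.06 0; 0 0 0 0.027 0; 0 0 0 0 0; 1 0 0 0 0; 1 0 0 0 0; 1 0 0 0 0; 1 0 0 0 0"
  newtons: 50

```text
clock: 4.0
position: [0.4371, 0.3034, 0.0285]
ee_rot: [-0.204, 0.979, 0.0, 0.001]
ft_force: [0.2, -2.0, 6.8]
grip_width: 0.464
grasp_force: 52.2
```

```bash
python3 - <<'E'
from h import *
go([.5195,.024,.11],11.4)
E
```

```text
t 4.0 pos [0.4371 0.3034 0.0285] yaw 113.55 tilt [ 0.001  0.001 -1.   ] ft [ 0.2 -2.   6.8] w 0.464 gf 52.2
 turn -0.4325 shift [ 0.7255 -0.0639 -0.2039]
```

Call:
arm_command:
  series: "1 0 0 -0.1 0; 1 0 0 -0.13 0; 1 0 0 -0.1 0.0568; 1 0 0 0 0.0568; 1 0 0 0 0.0568; 1 0 0 0 0.0568; 1 0 0 0 0.0568; 1 0 0 0 0.0568; 1 0 0 0 0.0568; 1 0 0 0 0.0568"

```text
clock: 5.25
position: [0.4359, 0.303, 0.159]
ee_rot: [0.489, 0.872, -0.0, -0.0]
ft_force: [-0.1, -0.5, -3.4]
grip_width: 0.463
grasp_force: 52.2
```

```bash
python3 - <<'E'
from h import *
print(manip.get_obs()["joint_pos"])
go([.5195,.024,.16],11.4)
E
```

```text
[-0.86854451  0.19659242  0.1956485   1.83447545 -0.04243741  1.11564346
 -0.10902969]
t 5.25 pos [0.4359 0.303  0.159 ] yaw 31.45 tilt [-0.001 -0.001 -1.   ] ft [-0.1 -0.5 -3.4] w 0.463 gf 52.2
 turn 0.1114 shift [-0.7251  0.067  -0.0024]
```

Call:
arm_command:
  series: "1 0 0 0 0.0557; 1 0 0 0 0.0557; 1 -0.12 0.012 0 0; 1 -0.12 0.012 0 0; 1 -0.12 0.012 0 0; 1 -0.12 0.012 0 0; 1 -0.12 0.011 0 0; 1 -0.06 0 0 0; 1 0 0 0 0; 1 0 0 0 0"

```text
clock: 6.5
position: [0.5128, 0.0504, 0.1592]
ee_rot: [0.631, 0.776, -0.0, -0.0]
ft_force: [0.6, 2.0, -3.7]
grip_width: 0.467
grasp_force: 52.3
```

```bash
python3 - <<'E'
from h import *
c=shot("wrist","w2.png");go([.5195,.024,.0405],11.4)
th=np.radians(11.4);X=np.array([np.cos(th),np.sin(th)]);Y=np.array([-X[1],X[0]]);s=np.array([.5195,.024])
j=lambda x,y,z:[*(s+(x-.01)*X+(y+.01)*Y),z]
print(proj(c,[j(.03,-.06,.027),j(.03,.04,.027),j(.03,-.09,.052),j(-.15,-.09,.052),j(.09,.12,.012)]))
E
```

```text
t 6.55 pos [0.5128 0.0507 0.1593] yaw 11.81 tilt [-0.001  0.    -1.   ] ft [ 0.   0.6 -4.2] w 0.462 gf 52.3
 turn 0.0023 shift [-0.0688  0.0033  0.2969]
[[346.5120445  330.23642648]
 [350.89499102 201.62262084]
 [347.58315123 384.79853296]
 [101.79982979 381.81580394]
 [444.56833764  77.61828717]]
```

View pics/w2.png

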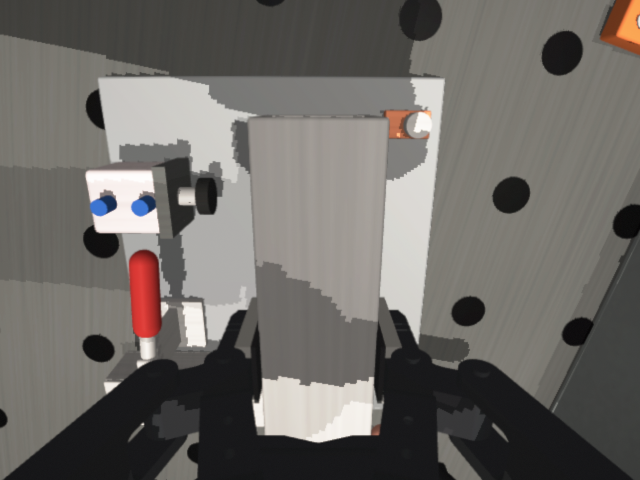

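The wrist view shows the plate's far corners at (443,77) and (99,77). I predicted (444.6,77.6) for the near-stop corner, so the jig frame is good to about 1 mm. I'll lower the tube about 5 mm short of each contact and then push it home.

Call:
arm_command:
  series: "1 -0.027 -0.005 0 0.0023; 1 -0.027 -0.004 0 0; 1 0 0 0.08 0; 1 0 0 0.08 0; 1 0 0 0.07 0; 1 0 0 0.04 0; 1 0 0 0.02 0; 1 0 0 0 0; 1 0 0 0 0; 1 0 0 0 0"

```text
clock: 7.8
position: [0.5144, 0.0278, 0.0442]
ee_rot: [0.634, 0.773, 0.001, 0.0]
ft_force: [-0.1, -0.2, -4.1]
grip_width: 0.458
grasp_force: 52.2
```

```bash
python3 - <<'E'
from h import *
go([.5195,.024,.0405],11.4)
c=shot("top");cv2.imwrite("pics/t3.png",cv2.resize(c["pixels"][195:295,260:380,::-1],None,fx=5,fy=5,interpolation=cv2.INTER_CUBIC))
E
```

```text
t 7.8 pos [0.5144 0.0278 0.0442] yaw 11.31 tilt [ 0.001  0.001 -1.   ] ft [-0.1 -0.2 -4.1] w 0.458 gf 52.2
 turn -0.0005 shift [-0.0118  0.0105  0.0093]
```

View pics/t3.png

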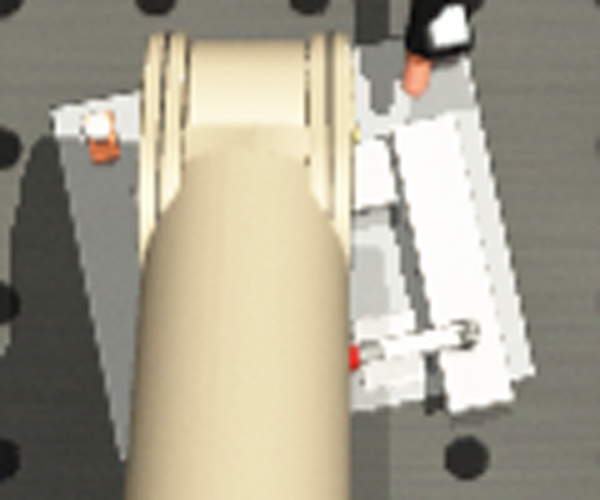

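The top crop shows the tube's end near (370,175), just short of the clamped tube at (400,190). The arm hides the rest.

Call:
arm_command:
  series: "1 0 0 0.006 0; 1 0 0 0 0; 1 0 0.0025 0 0; 1 0 0.0025 0 0; 1 0 0.0025 0 0; 1 0 0.0025 0 0; 1 0 0.0025 0 0; 1 0 0 0 0; 1 0 0 0 0; 1 0 0 0 0"

```text
clock: 9.1
position: [0.5189, 0.0287, 0.0411]
ee_rot: [0.634, 0.773, 0.0, -0.0]
ft_force: [0.7, -1.1, -4.2]
grip_width: 0.459
grasp_force: 52.2
```

```bash
python3 -c "
from h import *
go([.5195,.024,.0405],11.4)"
```

```text
t 9.1 pos [0.5189 0.0287 0.0411] yaw 11.31 tilt [ 0.  0. -1.] ft [ 0.7 -1.1 -4.2] w 0.459 gf 52.2
 turn -0.0005 shift [-0.0118 -0.0007  0.0015]
```

Call:
arm_command:
  series: "1 0 0.002 0 0; 1 0 0 0 0; 1 0 0.002 0 0; 1 0 0 0 0; 1 0 0.001 0 0; 1 0 0 0 0; 1 -0.005 0 0 0; 1 0 0 0 0; 1 0 0 0 0; 1 0 0 0 0"

```text
clock: 10.35
position: [0.5207, 0.0273, 0.0408]
ee_rot: [0.634, 0.773, -0.0, -0.001]
ft_force: [-5.3, 1.1, -3.8]
grip_width: 0.461
grasp_force: 52.3
```

```bash
python3 -c "
from h import *
go([.5195,.024,.0405],11.4)"
```

```text
t 10.35 pos [0.5207 0.0273 0.0408] yaw 11.33 tilt [-0.001  0.    -1.   ] ft [-5.3  1.1 -3.8] w 0.461 gf 52.3
 turn -0.0004 shift [-0.0076 -0.0045  0.0007]
```

Call:
arm_command:
  series: "1 -0.004 0 0 0; 1 0 0 0 0; 1 -0.003 0 0 0; 1 0 0 0 0; 1 -0.002 0 0 0; 1 0 0 0 0; 1 0 0 0 0; 1 0 0 0 0; 1 0 0 0 0; 1 0 0 0 0"

```text
clock: 11.6
position: [0.5213, 0.0241, 0.0407]
ee_rot: [0.634, 0.774, -0.0, -0.001]
ft_force: [-6.0, 1.8, -3.9]
grip_width: 0.458
grasp_force: 52.3
```

```bash
python3 -c "
from h import *
go([.5195,.024,.0405],11.4)"
```

```text
t 11.6 pos [0.5213 0.0241 0.0407] yaw 11.35 tilt [-0.001  0.    -1.   ] ft [-6.   1.8 -3.9] w 0.458 gf 52.3
 turn -0.0003 shift [ 0.0006 -0.0045  0.0006]
```

Not butted yet, since the side force is low. I'll keep going in small steps.

Call:
arm_command:
  series: "1 -0.002 0 0 0; 1 0 0 0 0; 1 -0.002 0 0 0; 1 0 0 0 0; 1 -0.002 0 0 0; 1 0 0 0 0; 1 0 0 0 0; 1 0 0 0 0; 1 0 0 0 0; 1 0 0 0 0"

```text
clock: 12.85
position: [0.5213, 0.024, 0.0407]
ee_rot: [0.633, 0.774, 0.0, -0.002]
ft_force: [-8.1, 9.8, -0.7]
grip_width: 0.461
grasp_force: 52.6
```

```bash
python3 -c "
from h import *
go([.5195,.024,.0405],11.4)"
```

```text
t 12.85 pos [0.5213 0.024  0.0407] yaw 11.43 tilt [-0.002  0.003 -1.   ] ft [-8.1  9.8 -0.7] w 0.461 gf 52.6
 turn 0.0002 shift [ 0.0009 -0.0045  0.0006]
```

Both contacts are made: about 8 N on the stops and 10 N on the clamped tube. The TCP is at (0.5213, 0.0240), against my plate-derived seat of (0.5213, 0.0235). I'll ease off the force, let go and rise.

Call:
arm_command:
  series: "1 0.004 0 0.003 0; 1 0 0 0 0; 1 0 0 0 0; 0.3 0 0 0 0; 0.3 0 0 0 0; 0.3 0 0 0 0; 0.3 0 0 0 0; 0.3 0 0 -0.05 0; 0.3 0 0 -0.1 0; 0.3 0 0 -0.1 0"

```text
clock: 14.1
position: [0.5219, 0.0226, 0.1409]
ee_rot: [0.634, 0.773, -0.0, -0.0]
ft_force: [0.9, -0.6, 0.4]
grip_width: 0.703
grasp_force: 0.0
```

```bash
python3 - <<'E'
from h import *
go([.5213,.0235,.16],11.4)
c=shot("wrist","w4.png")
th=np.radians(11.4);X=np.array([np.cos(th),np.sin(th)]);Y=np.array([-X[1],X[0]]);s=np.array([.5213,.0235])
j=lambda x,y,z:[*(s+(x-.01)*X+(y+.01)*Y),z]
print(proj(c,[j(-.01,.07,.052),j(.03,.07,.052),j(-.01,-.09,.052),j(.03,-.09,.052),j(.09,.12,.012),j(-.14,.12,.012)]))
E
```

```text
t 14.1 pos [0.5219 0.0226 0.1409] yaw 11.3 tilt [-0. -0. -1.] ft [ 0.9 -0.6  0.4] w 0.703 gf 0.0
 turn -0.0006 shift [ 0.0024 -0.0011 -0.0477]
[[279.91864453 112.15812339]
 [356.12744032 111.96263329]
 [288.11591149 368.15583529]
 [349.0012034  368.09066821]
 [454.00084491  22.88947405]
 [ 65.89492618  26.32342532]]
```

View pics/w4.png

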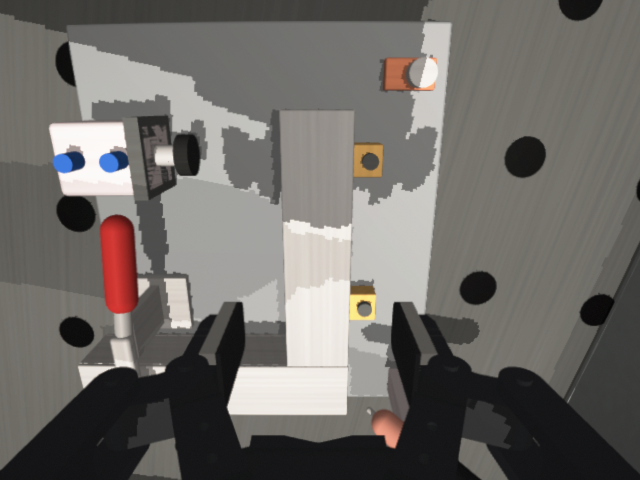

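The wrist view shows the tube lying along both brass stops, at (368,160) and (363,303). Its end meets the clamped tube at row 366, and its far corners (280,110) and (354,110) are where I predicted. It is seated, so now the buttons.

Call:
arm_command:
  series: "0.3 0 0 -0.1 0; 1 0 0 -0.1 0.0568; 1 0 0 0 0.0568; 1 0 0 0 0.0568; 1 0 0 0 0.0568; 1 0 0 0 0.0568; 1 0 0 0 0.0568; 1 0 0 0 0.0568; 1 0 0 0 0.0568; 1 0 0 0 0"

```text
clock: 15.4
position: [0.5221, 0.0228, 0.2198]
ee_rot: [0.985, 0.17, 0.0, -0.0]
ft_force: [-0.3, -0.2, -0.4]
grip_width: -0.004
grasp_force: 0.0
```

```bash
python3 - <<'E'
from h import *
go([.5403,-.3015,.2])
E
```

```text
t 15.4 pos [0.5221 0.0228 0.2198] yaw -70.42 tilt [ 0.  0. -1.] ft [-0.3 -0.2 -0.4] w -0.004 gf 0.0
 turn -0.0 shift [-0.2288  0.7791  0.0494]
```

Call:
arm_command:
  series: "1 -0.033 0.111 0 0; 1 -0.033 0.111 0 0; 1 -0.033 0.111 0 0; 1 -0.033 0.111 0 0; 1 -0.033 0.111 0 0; 1 -0.033 0.111 0 0; 1 -0.031 0.113 0 0; 1 0 0 0 0; 1 0 0 0 0; 1 0 0 0 0"

```text
clock: 16.65
position: [0.5403, -0.3001, 0.2198]
ee_rot: [0.985, 0.171, 0.0, -0.0]
ft_force: [-0.1, 0.4, -0.4]
grip_width: -0.002
grasp_force: 0.0
```

```bash
python3 - <<'E'
from h import *
go([.5403,-.3015,.12])
c=shot("wrist","w5.png");print(proj(c,[[.5403,-.3015,.094],[.4835,-.3036,.094],[.4255,-.3047,.094],[.598,-.300,.111]]))
E
```

```text
t 16.65 pos [ 0.5403 -0.3001  0.2198] yaw -70.29 tilt [ 0.     0.001 -1.   ] ft [-0.1  0.4 -0.4] w -0.002 gf 0.0
 turn -0.0 shift [-0.0013  0.0033  0.2494]
[[321.8218652  234.46559958]
 [297.89665708 305.49375163]
 [275.18218746 368.69994426]
 [352.74552918 155.62817585]]
```

View pics/w5.png

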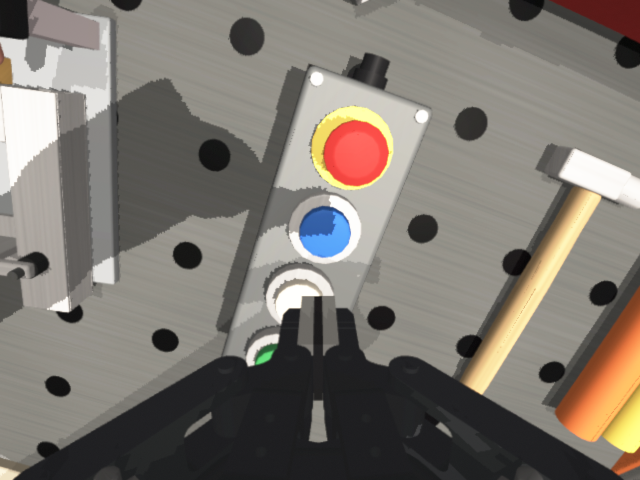

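Blue is at (325,231), against a predicted (322,234), which is about 2–3 mm off and well inside the 36 mm cap. Red is at (356,153), clear of the fingers.

Call:
arm_command:
  series: "1 0 0.003 0.07 0; 1 0 0 0.08 0; 1 0 0 0.07 0; 1 0 0 0.03 0; 1 0 0 0 0; 1 0 0 0.012 0; 1 0 0 0.01 0; 1 0 0 0.01 0; 1 0 0 0 0; 1 0 0 0 0"

```text
clock: 17.95
position: [0.5408, -0.3028, 0.1076]
ee_rot: [0.986, 0.17, 0.001, 0.0]
ft_force: [2.4, -0.3, 4.9]
grip_width: -0.0
grasp_force: 2.3
```

```bash
python3 - <<'E'
from h import *
go([.4835,-.3036,.125])
E
```

```text
t 17.95 pos [ 0.5408 -0.3028  0.1076] yaw -70.48 tilt [ 0.001 -0.    -1.   ] ft [ 2.4 -0.3  4.9] w -0.0 gf 2.3
 turn -0.0 shift [-0.1356 -0.046  -0.0435]
```

Call:
arm_command:
  series: "1 0 0 0.005 0; 1 0 0 0 0; 1 0 0 0 0; 1 0 0 -0.03 0; 1 0 0 -0.03 0; 1 -0.045 -0.015 0 0; 1 -0.045 -0.015 0 0; 1 -0.046 -0.016 0 0; 1 0 0 0 0; 1 0 0 0 0"

```text
clock: 19.2
position: [0.4835, -0.3032, 0.1292]
ee_rot: [0.985, 0.17, 0.0, -0.0]
ft_force: [0.5, -0.1, -1.2]
grip_width: 0.004
grasp_force: 0.0
```

```bash
python3 - <<'E'
from h import *
go([.4835,-.3036,.1045])
E
```

```text
t 19.2 pos [ 0.4835 -0.3032  0.1292] yaw -70.45 tilt [ 0.  0. -1.] ft [ 0.5 -0.1 -1.2] w 0.004 gf 0.0
 turn -0.0 shift [-0.0004  0.001   0.0618]
```

Call:
arm_command:
  series: "1 0 0 0.03 0; 1 0 0 0.012 0; 1 0 0 0.012 0; 1 0 0 0.008 0; 1 0 0 0.002 0; 1 0 0 0 0; 1 0 0 0 0; 1 0 0 0 0; 1 0 0 0 0; 1 0 0 0 0"

```text
clock: 20.45
position: [0.4832, -0.3032, 0.1065]
ee_rot: [0.986, 0.169, 0.001, -0.001]
ft_force: [-15.3, 12.8, 41.7]
grip_width: -0.001
grasp_force: 20.8
```

Call:
arm_command:
  series: "1 0 0 0 0; 1 0 0 0 0; 1 0 0 0 0; 1 0 0 0 0; 1 0 0 0 0; 1 0 0 0 0; 1 0 0 0 0; 1 0 0 0 0; 1 0 0 0 0; 1 0 0 0 0"

```text
clock: 21.7
position: [0.4832, -0.3033, 0.1065]
ee_rot: [0.986, 0.169, 0.001, -0.001]
ft_force: [-13.3, 12.0, 42.4]
grip_width: -0.003
grasp_force: 20.8
```

```bash
python3 - <<'E'
from h import *
go([.4255,-.3047,.13])
E
```

```text
t 21.7 pos [ 0.4832 -0.3033  0.1065] yaw -70.49 tilt [ 0.001  0.003 -1.   ] ft [-13.3  12.   42.4] w -0.003 gf 20.8
 turn -0.0 shift [-0.1371 -0.0448 -0.0588]
```

White is home at TCP z 0.1065, a bit hard at 42 N. I'll ease the press slightly, finish the two seconds, let it out and move over green.

Call:
arm_command:
  series: "1 0 0 -0.003 0; 1 0 0 0 0; 1 0 0 0 0; 1 0 0 -0.03 0; 1 0 0 -0.031 0; 1 -0.045 -0.015 0 0; 1 -0.045 -0.015 0 0; 1 -0.046 -0.016 0 0; 1 0 0 0 0; 1 0 0 0 0"

```text
clock: 22.95
position: [0.4262, -0.3042, 0.1293]
ee_rot: [0.985, 0.17, 0.0, 0.0]
ft_force: [1.4, 0.2, -0.0]
grip_width: 0.001
grasp_force: 0.0
```

```bash
python3 - <<'E'
from h import *
go([.4255,-.3047,.106])
E
```

```text
t 22.95 pos [ 0.4262 -0.3042  0.1293] yaw -70.45 tilt [ 0.001 -0.    -1.   ] ft [ 1.4  0.2 -0. ] w 0.001 gf 0.0
 turn -0.0 shift [-0.0022  0.0006  0.0582]
```

Call:
arm_command:
  series: "1 0 0 0.03 0; 1 0 0 0.012 0; 1 0 0 0.012 0; 1 0 0 0.005 0; 1 0 0 0 0; 1 0 0 0 0; 1 0 0 0 0; 1 0 0 0 0; 1 0 0 0 0; 1 0 0 0 0"

```text
clock: 24.2
position: [0.4257, -0.304, 0.1068]
ee_rot: [0.986, 0.17, 0.0, -0.001]
ft_force: [-8.2, 8.2, 25.3]
grip_width: 0.002
grasp_force: 12.5
```

```bash
python3 - <<'E'
from h import *
go([.4255,-.3047,.2])
E
```

```text
t 24.2 pos [ 0.4257 -0.304   0.1068] yaw -70.48 tilt [ 0.     0.002 -1.   ] ft [-8.2  8.2 25.3] w 0.002 gf 12.5
 turn -0.0 shift [-0.001   0.0014 -0.2331]
```

Call:
arm_command:
  series: "1 0 0 -0.04 0; 1 0 0 -0.08 0; 1 0 0 -0.1 0; 1 0 0 -0.1 0; 1 0 0 0 0; 1 0 0 0 0; 1 0 0 0 0; 1 0 0 0 0; 1 0 0 0 0; 1 0 0 0 0"

```text
clock: 25.45
position: [0.4253, -0.3043, 0.2333]
ee_rot: [0.986, 0.169, -0.0, -0.0]
ft_force: [-0.3, -0.2, -0.6]
grip_width: 0.002
grasp_force: 0.0
```

```bash
python3 - <<'E'
from h import *
go([.4255,-.3047,.2])
c=shot("top");cv2.imwrite("pics/t6.png",cv2.resize(c["pixels"][150:300,250:450,::-1],None,fx=4,fy=4,interpolation=cv2.INTER_CUBIC))
E
```

```text
t 25.45 pos [ 0.4253 -0.3043  0.2333] yaw -70.49 tilt [-0.  0. -1.] ft [-0.3 -0.2 -0.6] w 0.002 gf 0.0
 turn -0.0 shift [0.0001 0.0011 0.0833]
```

View pics/t6.png

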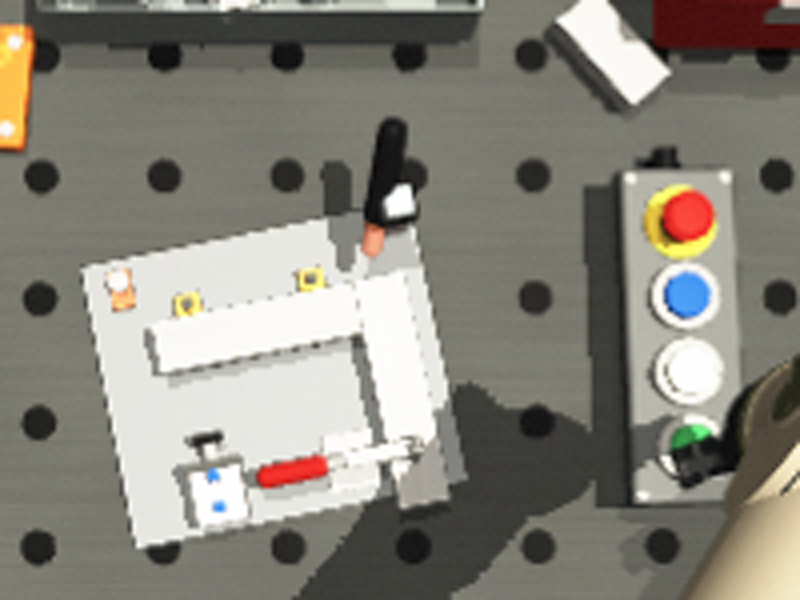

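The top crop shows the tube against both stops, at (187,305) and (310,278), and butted on the clamped tube at (362,310). The arm is clear above the button box.

```bash
python3 -c "
from h import *
print(manip.hand_in())"
```

```text
the job is handed in; nothing more can be done
None
```

The job is handed in at about 25 s of the 58 s: the tube is let go in the jig, snug against both stops and butted on the clamped tube, and blue, white (held about 2 s) and green were pressed in that order; `hand_in()` returned no verdict.

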